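# Clamp the mill jar and hold the grinding ball ready over it

### The arm

A 6-joint arm with a two-finger parallel gripper is mounted at the origin on the work surface. World frame = base frame: x ahead of the robot, y to its left, z up, the work surface at z = 0. Lengths are in m, angles in rad, forces in N, time in s.
With the tool pointing down it reaches from about 0.35 to 0.975 m from the base axis. Payload 4.9 kg.
Tool frame: the origin (TCP) lies at the very end of the fingers, on their centre line; the grasp point (between the pads) lies manip.grip_point_offset behind it (manip.grip_point_offset is the distance from the TCP to the grasp point, in m); z points along the fingers, y is the line along which they close (so a half turn about z gives the same grasp; the last joint's range is limited). The gripper opens to 85 mm and grips with 20 to 120 N. Pads are 22 mm wide; open, the fingers measure 114 mm over their backs; the gripper's body (76 mm by 85 mm) begins 54 mm behind the grasp point. The pads swing forward as they close: fully open they stand 13 mm farther back than shut.
Start: joints at [1.04, 0.053, 1.613, -0, 1.476, -0.119], TCP at [0.25, 0.573, 0.231] pointing down, gripper open.
Joint ranges: [-3.01, 3.01], [-1.01, 2.22], [0.06, 2.58], [-1.02, 4.17], [0.09, 2.62], [-3.14, 3.14]. Speed limits (rad/s): [2.57, 2.57, 3.14, 3.14, 3.14, 3.14].

### API

Orientations are given as a unit quaternion [w, x, y, z].
In Python, from plant import manip gives the robot as it stands.
- The arm moves only by the shell command python3 -m crank 'ROWS' [OPENING]. ROWS is JSON, a list of rows, each an object of numbers: "x", "y", "z": the shift along the tool's x, y, z in cm; "turn": the turn about the tool's z in rad. In form: [{"x": .., "y": .., "z": .., "turn": ..}, ...]. A call has 1 to 5 rows; each row shifts and turns the commanded pose from where the row before left it, along the tool's axes as they then stand; what a row does not reach is not made up. A row lasts 1/10 s, in which the tool goes at most 50 mm and 8.59 degrees, less where a joint would pass 70% of its speed; a pose out of reach is approached as far as the arm can. A call with a gripper value outside its range is refused whole. OPENING is the opening in per cent of the stroke, from 0 (shut) to 100 (fully open), set as the call begins (- or left out, the last holds). The fingers move at their own pace and stop on an object; the grip force is fixed at half the most. Time passes only in rows, so rows that do not move let the fingers close. It gives the time, the measured TCP pose, the force, the opening and the grip force at its end, in the units of the state.
- manip.state(): the state, without advancing time (a new reading comes with each control period).
- manip.grab_frame(name): name is "side" or "top"; returns (picture, depth): 400x640x3 uint8, red, green, blue; 400x640 float32, m along the optical axis (not along the pixel's ray), 0 where there is no reading.
- manip.camera_model(name): a dict with "mtx" (3x3 intrinsics, pixels), "world_to_cam" (4x4, takes a point from world to camera coordinates). Camera axes: x right, y down, z forward; pixel columns grow to the right and rows downward; lengths in m; the calibration is good to about 2 mm. A picture is of the moment at which its call begins. camera_model takes no time and is no camera call.
- manip.job_done(): hands the job in; it is judged then, once.
The state is a dict: "time": time; "joint_pos": joint angles; "joint_vel": joint speeds; "joint_efforts": joint torques, N m; "tool_pos": TCP position; "tool_rot": TCP orientation; "contact_force": force on the tool from outside, world axes, zero at the start; "ft_torque": the same for the moment, N m; "gripper_width": opening from 0.0 (shut) to 1.0 (fully open); "grasp_force": force on a finger pad.
Only numpy, scipy, OpenCV 4.12 (cv2) and the standard library are available. Lean on these libraries where they do the work, as an engineer would, in place of code of your own. Each camera call takes 0.05 s, during which the arm holds its last target. There are 200 camera calls.

### The job

In the pottery studio, turn the vise's crank clockwise until its orange pad clamps the mill jar firmly in the vee, and leave it clamped. Then pick up by its handle the tray that carries the loose white grinding ball, bring it across without losing the ball from its pocket, and finish still holding it: level and still, with the pocket above the middle of the jar's mouth and the tray a few centimetres clear of it. Leave the spare tray, the cup and the brush where they are.

Things in the scene. Friction and masses are not known exactly. Their poses are not given: they have to be found in the camera images.
- crank (a joint): Crank angle, rad: 0 = jaw open, grows clockwise seen from above, starts 0 to 1.75. Each rad slides the jaw 8 mm to the jar. The pad meets the seated jar at about 3.75, then yields as a spring of 3.5 N/mm (7 N at 4.0, 15 N at 4.3) to a hard stop at 4.5, also fine. Stays where left; stiff: about 4.5 N at the knob, 8 N near the stop.
- knob_grip (a point): Middle of the crank's red upright knob, 22 mm in diameter, that spins freely on its pin: pinch it from above and lead it round without turning the wrist. 92 mm above the table; knob top 107 mm, foot 74 mm, just above the 14 mm wide crank arm. It runs round crank_axis at 45 mm radius. All else on the vise, and the jar, is below 75 mm.
- crank_axis (a point): Point on the crank's vertical axis, at the same height as knob_grip (92 mm).
- vise: Green bench vise fixed to the table, 100 mm wide and 235 mm long (y from -70 to 165 mm). Origin on the table, under the axis of the jar when it is seated in the vee. z up; its y axis runs from the jar towards the crank, whose axis is at y = 118 mm. The bed under the jar is 14 mm high. At crank 0 the arm points along +y.
- jaw_pad: Orange spring-backed pad on the face of the dark steel sliding jaw, 64 mm wide, top at 57 mm. Origin (at crank 0) on the table at the vise's origin; it slides along the vise's -y by 8 mm per rad. The pad's face is 62 mm in +y of this origin.
- vee_jaw: Fixed bare-steel vee jaw of the vise, 60 mm high above the table, opening to the vise's +y; the seated jar touches both its faces. Origin = the vise's origin.
- jar: Terracotta-coloured open mill jar, loose, upright on the vise bed, 64 mm outside diameter, 60 mm tall, wall 6 mm, 0.3 kg. Origin at the centre of its underside (14 mm above the table), z up. It starts a few mm away from its seat in the vee.
- jar_mouth (a point): Centre of the jar's rim plane, 74 mm above the table; mouth 52 mm across.
- ball_tray: Blue tray with the ball, about 0.22 kg, plate 130 x 70 x 6 mm, from -50 to +80 mm along its x axis. Origin under the middle of its handle, on the underside; z up. The handle is an upright wooden fin on the plate, 44 mm long (x), 10 mm thick (y), top 56 mm above the underside: pinch it across its thickness from above, e.g. at 40 mm height. The ball pocket is at x = +52 mm.
- pocket (a point): Place of the ball's centre when in the middle of the pocket: 52 mm along +x from the tray's origin, 21 mm above its underside. The pocket is a yellow ring, 48 mm outside, 40 mm inside, with a rim only 4 mm high above the plate; the ball can roll about 10 mm off its middle and climbs out at a tilt of about 40 degrees or a hard jolt.
- ball_center (a point): Centre of the loose white ceramic ball, 30 mm in diameter, about 50 g.
- spare_tray: An identical tray without a ball: leave it alone. The two trays may have swapped places. Origin and axes as for the ball tray.
- cup: Blue ceramic cup, 72 mm in diameter, 75 mm tall, bystander. Origin at the centre of its underside.
- brush: Brush lying on the table, bystander. Origin under its middle, handle to its own -x.
There are look-alikes about, which are no part of the job. What is shaped like the ball_tray but green, purple or red is not meant.

How it is judged:
On the way, in this order (a step that is already met when the one before it is completed fails the run):
1. the jar is clamped: the pad presses it with more than 5 N into the vee, with the ball tray still on the table (contact force between jaw_pad and jar above 5 N and contact force between vee_jaw and jar above 2 N and angle between jar's own z axis and vertical below 0.1 rad and height (world z) of ball_tray below 0.01 m), for 0.2 s.
2. the ball tray is lifted clear of the table in the gripper with the ball in its pocket (height (world z) of ball_tray above 0.03 m and contact force between the fingers and ball_tray above 1 N and distance between ball_center and pocket below 0.03 m), for 0.2 s.
At the end, for the whole second after the job is handed in: Jar clamped upright in the vee (pad over 5 N). Gripper holds the ball tray still, level to 0.12 rad, touching nothing else, ball in its pocket, pocket within 18 mm of the jar's axis, underside 8 to 100 mm above its rim. Spare tray and cup within 30 mm, brush 40 mm, of their starts (contact force between jaw_pad and jar above 5 N and contact force between vee_jaw and jar above 2 N and angle between jar's own z axis and vertical below 0.1 rad and contact force between the fingers and ball_tray above 1 N and distance between ball_center and pocket below 0.03 m and horizontal distance between pocket and jar_mouth below 0.018 m and angle between ball_tray's own z axis and vertical below 0.12 rad and z of ball_tray in the frame of jar_mouth between 0.008 and 0.1 m and linear speed of ball_tray below 0.02 m/s and contact force between ball_tray and vise below 0.1 N and contact force between ball_tray and jar below 0.1 N and distance of each of spare_tray, cup from where it was at the start of the episode below 0.03 m and distance of brush from where it was at the start of the episode below 0.04 m); the arm keeps its last pose, push and grip.
It fails at once if the ball leaves its pocket (distance between ball_center and pocket above 0.03 m).
It fails at once if the ball tray is tipped by more than 0.6 rad (angle between ball_tray's own z axis and vertical above 0.6 rad).
It fails at once if the spare tray, cup or brush is pushed more than 40 mm away (distance of any of spare_tray, cup, brush from where it was at the start of the episode above 0.04 m).
It fails at once if the cup is knocked over (angle between cup's own z axis and vertical above 0.6 rad).
It also fails if it takes over 67 s, if anything falls off the work surface, if the arm or the gripper's body presses on something with over 40 N, if the wrist force passes 120 N, or if a joint passes its speed limit or range.

## Working session

There is one attempt and no reset: what is moved stays moved. The work goes in short steps, Python scripts to look and compute and a shell command to move; the robot and the scene stay as the last step left them, time stands still between calls to the robot, and variables do not carry over. Pictures are saved under pics/ and viewed, at most 10 in all, crops included, and the job is handed in when it is done.

```bash
mkdir -p pics
cat > h.py <<'E'
import numpy as np,cv2,sys
from plant import manip
def grab(n,f):
    p,d=manip.grab_frame(n); cv2.imwrite(f'pics/{f}.png',p[:,:,::-1]); np.save(f'pics/{f}.npy',d); return p,d
def world(n,d,u,v,z=None):
    c=manip.camera_model(n); K=np.array(c['mtx']);T=np.linalg.inv(np.array(c['world_to_cam']))
    r=np.linalg.solve(K,[u,v,1.])
    if z is None:
        w=d[max(0,v-1):v+2,max(0,u-1):u+2]; w=w[w>0]; return (T@np.r_[r*np.median(w),1])[:3]
    R=T[:3,:3]@r; o=T[:3,3]; return o+R*(z-o[2])/R[2]
def proj(n,p):
    c=manip.camera_model(n); q=np.array(c['mtx'])@(np.array(c['world_to_cam'])@np.r_[p,1])[:3]; return q[:2]/q[2]
E
python3 - <<'E'
from h import *
for n in('top','side'): grab(n,n+'0')
print(manip.state(),manip.grip_point_offset)
for n in('top','side'):print(manip.camera_model(n))
E
```

```text
{'time': 0.1, 'joint_pos': array([ 1.04001733e+00,  5.33518326e-02,  1.61419132e+00,  5.31149880e-05,
        1.47600571e+00, -1.18999462e-01]), 'joint_vel': array([-0.00211813, -0.00098614, -0.00237688,  0.00119278, -0.00085012,
       -0.00121516]), 'joint_efforts': array([ 8.29334817e-05, -3.94903851e+01, -3.71363282e+01, -1.56895094e-04,
        3.90730362e-03, -7.80032849e-06]), 'tool_pos': array([0.24984115, 0.57225996, 0.23012746]), 'tool_rot': array([-3.37268902e-04,  2.04440604e-01,  9.78878482e-01, -9.18501713e-04]), 'contact_force': array([-0.04022563, -0.01157389, -0.18279798]), 'ft_torque': array([ 0.020989  , -0.03874019,  0.04687715]), 'grasp_force': 0.0, 'gripper_width': 1.0002587498012596} 0.0187
{'mtx': array([[428.31533271,   0.        , 315.88073761],
       [  0.        , 428.31533271, 197.75195275],
       [  0.        ,   0.        ,   1.        ]]), 'world_to_cam': array([[ 0.00178596, -0.99971708,  0.02371845,  0.0502434 ],
       [-0.98494298, -0.00585881, -0.17278019,  0.5954667 ],
       [ 0.17287027, -0.02305275, -0.98467479,  0.87743468],
       [ 0.        ,  0.        ,  0.        ,  1.        ]])}
{'mtx': array([[426.82507318,   0.        , 318.85557172],
       [  0.        , 426.82507318, 201.68960683],
       [  0.        ,   0.        ,   1.        ]]), 'world_to_cam': array([[-0.96206975, -0.2727674 ,  0.0044429 ,  0.57336009],
       [-0.19823763,  0.68782419, -0.69828341,  0.14333318],
       [ 0.18741302, -0.6726781 , -0.71580761,  0.93752283],
       [ 0.        ,  0.        ,  0.        ,  1.        ]])}
```

View pics/top0.png

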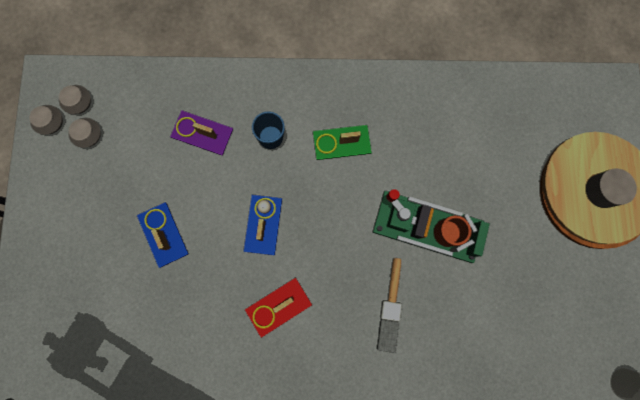

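View pics/side0.png

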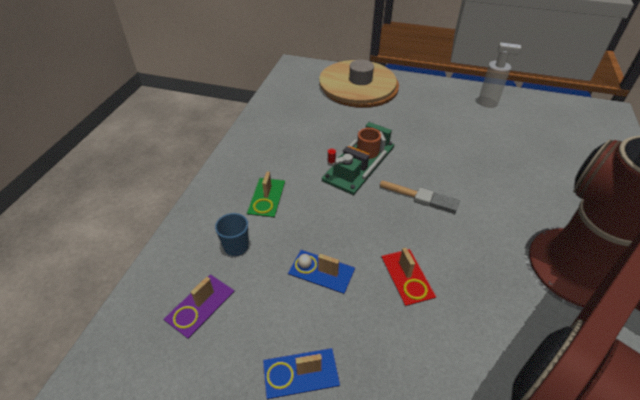

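The top view shows the ball tray at about (263,225) with the ball at (264,206), the spare tray at (162,235), and the vise with its knob at (394,195), crank axis at about (404,213) and jar at (455,231). I'll enlarge both areas.

Run:
```python
from h import *
p=cv2.imread('pics/top0.png')
a=cv2.resize(p[180:270,365:495],None,fx=6,fy=6,interpolation=cv2.INTER_CUBIC)
cv2.imwrite('pics/c1.png',a)
b=cv2.resize(p[185:265,235:295],None,fx=7,fy=7,interpolation=cv2.INTER_CUBIC)
cv2.imwrite('pics/c2.png',b)
```

```text
(no output)
```

View pics/c1.png

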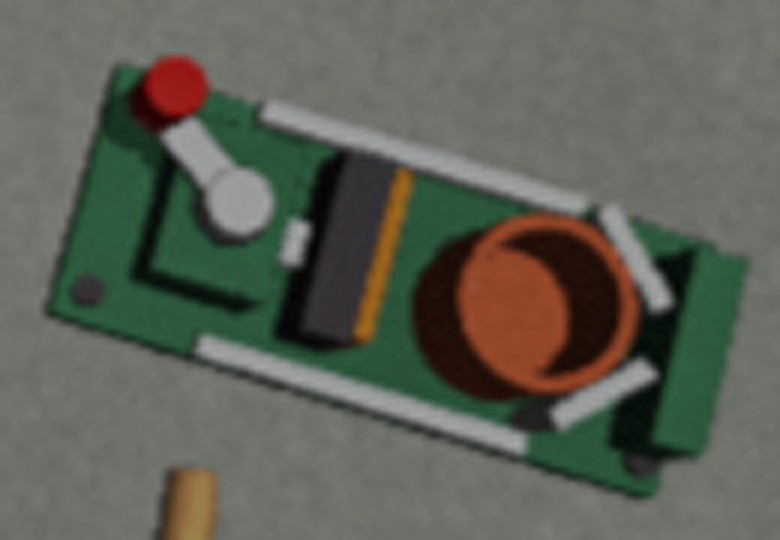

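View pics/c2.png

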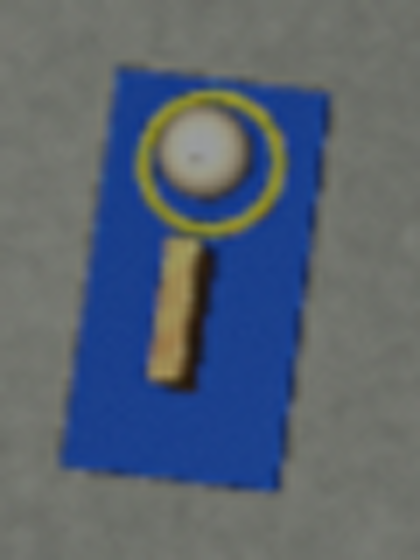

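Run:
```python
from h import *
d=np.load('pics/top0.npy')
W=lambda X,Y,f,u0,v0,z:world('top',d,u0+(X+.5)/f-.5,v0+(Y+.5)/f-.5,z)
V=lambda X,Y,z:W(X,Y,6,365,180,z)
T=lambda X,Y,z:W(X,Y,7,235,185,z)
k=V(177,88,.107);h=V(238,203,.076);j=V(549,302,.074)
print('knob',k,'hub',h,'r',np.hypot(*(k-h)[:2]),'jar',j)
print('depth hub',world('top',d,405,214),'knob',world('top',d,394,195))
A=V(118,65,.014);B=V(48,315,.014);C=V(655,497,.014)
print('corners',A,B,C,np.linalg.norm(A-B),np.linalg.norm(B-C))
yv=(B-C)[:2]/np.linalg.norm((B-C)[:2]); y2=(A-B)[:2]; y2=np.array([-y2[1],y2[0]])/np.linalg.norm(y2)
print('vise y dir',yv,y2, world('top',d,375,225))
mid=(A+B)[:2]/2
y=(yv+np.sign(yv@y2)*y2);y/=np.linalg.norm(y)
print('axis est',mid-y*.047,'origin est',mid-y*.165,'from hub',h[:2]-y*.118)
kk=k[:2]-h[:2];print('crank',np.arctan2(np.cross(kk,y),kk@y))
c=[T(*q,.006) for q in((118,68),(330,92),(280,490),(60,466))];
for q in c:print(q)
x=(c[0]+c[1]-c[2]-c[3])[:2];x/=np.linalg.norm(x);ctr=sum(c)[:2]/4
print('tray x',x,np.arctan2(x[1],x[0]),'origin',ctr-x*.015,'handle',T(180,312,.056),'pocket',T(211,164,.010),ctr+x*.037)
print('brush end',world('top',d,396,259,.015))
```

```text
knob [ 0.59371358 -0.10634219  0.107     ] hub [ 0.55852839 -0.13313891  0.076     ] r 0.044227386426309766 jar [ 0.52434815 -0.24199404  0.074     ]
depth hub [ 0.55770342 -0.1353765   0.07304904] knob [ 0.59232557 -0.1063237   0.10604808]
corners [ 0.61965158 -0.10368638  0.014     ] [ 0.52475367 -0.0750813   0.014     ] [ 0.45830865 -0.29875645  0.014     ] 0.09911540853097035 0.23333561662822522
vise y dir [0.28476156 0.95859838] [0.28860371 0.95744864] [ 0.5408867  -0.08118526  0.01191932]
axis est [ 0.55872851 -0.13441104] origin est [ 0.52489989 -0.24745804] from hub [ 0.52469978 -0.24618591]
crank 0.629155156452244
[0.61033046 0.19786784 0.006     ]
[0.60283613 0.12909559 0.006     ]
[0.47467634 0.14292552 0.006     ]
[0.48202739 0.21263083 0.006     ]
tray x [ 0.99384239 -0.11080296] -0.11103095052125869 origin [0.52755995 0.17229199] handle [0.52607055 0.17058623 0.056     ] pocket [0.57841274 0.16668841 0.01      ] [0.57923975 0.16653024]
brush end [ 0.4653412  -0.12556144  0.015     ]<stdin>:16: DeprecationWarning: Arrays of 2-dimensional vectors are deprecated. Use arrays of 3-dimensional vectors instead. (deprecated in NumPy 2.0)
```

```bash
python3 -m crank '[{"turn":-0.137},{"turn":-0.137},{"turn":-0.138},{"x":-2.1,"y":-4.2},{"x":-2.1,"y":-4.2}]' 60
cat > e.py <<'E'
from h import *
from scipy.spatial.transform import Rotation as R
s=manip.state();q=s['tool_rot'];M=R.from_quat(np.r_[q[1:],q[0]]).as_matrix()
t=np.array(sys.argv[1:4],float);print('t',s['time'],'pos',s['tool_pos'].round(4),'shift cm',(100*M.T@(t-s['tool_pos'])).round(2),'y ang',np.arctan2(M[1,1],M[0,1]).round(3),'F',s['contact_force'].round(1),'w',round(float(s['gripper_width']),3),'g',round(float(s['grasp_force']),1),'tilt',np.arccos(-M[2,2]).round(3))
E
python3 e.py .594 -.106 .18
```

```text
t 0.1 pos [0.2498 0.5723 0.2301] shift cm [-58.69 -48.37   5.09] y ang 1.159 F [-0.  -0.  -0.2] w 1.0 g 0.0 tilt 0.002schema error: expected keys x, y, z, turn
```

```bash
python3 -m crank '[{"x":0,"y":0,"z":0,"turn":-0.137},{"x":0,"y":0,"z":0,"turn":-0.137},{"x":0,"y":0,"z":0,"turn":-0.138},{"x":-2.1,"y":-4.2,"z":0,"turn":0},{"x":-2.1,"y":-4.2,"z":0,"turn":0}]' 60
python3 e.py .594 -.106 .18
```

```text
time: 0.6
tool_pos: [0.2919, 0.488, 0.2303]
tool_rot: [-0.0, -0.001, 1.0, -0.001]
contact_force: [0.9, -0.2, 0.7]
gripper_width: 0.598
grasp_force: 0.0
t 0.6 pos [0.2919 0.488  0.2303] shift cm [-30.05 -59.48   5.09] y ang 1.574 F [ 0.9 -0.2  0.7] w 0.598 g 0.0 tilt 0.002
```

```bash
python3 -m crank '[{"x":-2.1,"y":-4.2,"z":0,"turn":0},{"x":-2.1,"y":-4.2,"z":0,"turn":0},{"x":-2.1,"y":-4.2,"z":0,"turn":0},{"x":-2.1,"y":-4.2,"z":0,"turn":0},{"x":-2.1,"y":-4.2,"z":0,"turn":0}]' | head -2
python3 -m crank '[{"x":-2.1,"y":-4.2,"z":0,"turn":0},{"x":-2.1,"y":-4.2,"z":0,"turn":0},{"x":-2.1,"y":-4.2,"z":0,"turn":0},{"x":-2.1,"y":-4.2,"z":0,"turn":0},{"x":-2.1,"y":-4.2,"z":0,"turn":0}]' | head -2
python3 -m crank '[{"x":-2.1,"y":-4.2,"z":0,"turn":0},{"x":-2.1,"y":-4.2,"z":0,"turn":0},{"x":-2.1,"y":-4.2,"z":0,"turn":0},{"x":-1,"y":-2,"z":0,"turn":0},{"x":0,"y":0,"z":0,"turn":0}]' | head -2
python3 e.py .594 -.106 .15
```

```text
time: 1.1
tool_pos: [0.3974, 0.2769, 0.2309]
time: 1.6
tool_pos: [0.5025, 0.0669, 0.2309]
time: 2.1
tool_pos: [0.5757, -0.0795, 0.2305]
t 2.1 pos [ 0.5757 -0.0795  0.2305] shift cm [-1.85 -2.65  8.05] y ang 1.568 F [-0.3  0.3  0.4] w 0.601 g 0.0 tilt 0.001
```

```bash
python3 -m crank '[{"x":-1.8,"y":-2.7,"z":0,"turn":0},{"x":0,"y":0,"z":4,"turn":0},{"x":0,"y":0,"z":4,"turn":0},{"x":0,"y":0,"z":2.5,"turn":0},{"x":0,"y":0,"z":0,"turn":0}]' | head -2
python3 e.py .594 -.106 .078
python3 - <<'E'
from h import *
p,_=grab('top','t1');q,_=grab('side','s1')
f=lambda p,u,v:cv2.resize(p[v-50:v+50,u-60:u+60,::-1],None,fx=3.3,fy=3.3,interpolation=cv2.INTER_CUBIC)
cv2.imwrite('pics/c3.png',np.hstack([f(p,400,200),f(q,345,160)]))
E
```

```text
time: 2.6
tool_pos: [0.5894, -0.1016, 0.1208]
t 2.6 pos [ 0.5894 -0.1016  0.1208] shift cm [-0.5  -0.46  4.27] y ang 1.572 F [-1.  -0.4 -0.1] w 0.602 g 0.0 tilt 0.011
```

View pics/c3.png

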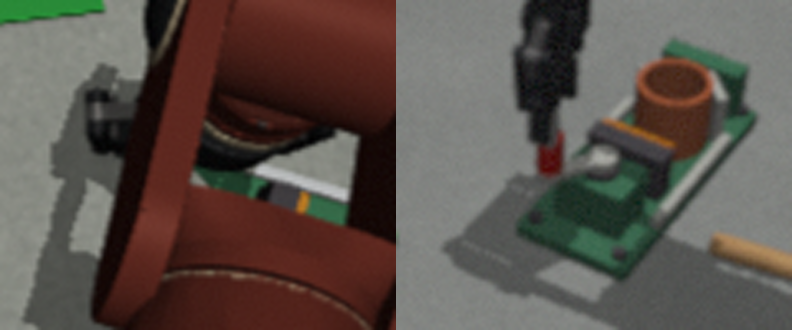

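In the side crop the fingers stand just above the red knob (550,150). The arm hides it in the top view. I'll correct by 5 mm, descend and pinch.

```bash
python3 -m crank '[{"x":-0.45,"y":-0.45,"z":0,"turn":0},{"x":0,"y":0,"z":0,"turn":0},{"x":0,"y":0,"z":0,"turn":0},{"x":0,"y":0,"z":0,"turn":0},{"x":0,"y":0,"z":0,"turn":0}]' | head -2
python3 e.py .594 -.106 .078
```

```text
time: 3.2
tool_pos: [0.5979, -0.1088, 0.1267]
t 3.2 pos [ 0.5979 -0.1088  0.1267] shift cm [0.4  0.28 4.87] y ang 1.571 F [-0.6  0.6  0. ] w 0.598 g 0.0 tilt 0.001
```

```bash
python3 -m crank '[{"x":0.4,"y":0.25,"z":1,"turn":0},{"x":0,"y":0,"z":2,"turn":0},{"x":0,"y":0,"z":1.8,"turn":0},{"x":0,"y":0,"z":0,"turn":0},{"x":0,"y":0,"z":0,"turn":0}]' | head -2
python3 e.py .594 -.106 .078
python3 -m crank '[{"x":0,"y":0,"z":0,"turn":0},{"x":0,"y":0,"z":0,"turn":0},{"x":0,"y":0,"z":0,"turn":0},{"x":0,"y":0,"z":0,"turn":0},{"x":0,"y":0,"z":0,"turn":0}]' 0
python3 e.py .594 -.106 .078
```

```text
time: 3.7
tool_pos: [0.5931, -0.1059, 0.0776]
t 3.7 pos [ 0.5931 -0.1059  0.0776] shift cm [-0.09 -0.01 -0.04] y ang 1.571 F [0.6 0.6 0.3] w 0.602 g 0.0 tilt 0.002
time: 4.2
tool_pos: [0.5948, -0.1072, 0.0801]
tool_rot: [0.001, -0.0, 1.0, -0.001]
contact_force: [-1.7, -4.1, 6.0]
gripper_width: 0.235
grasp_force: 58.7
t 4.2 pos [ 0.5948 -0.1072  0.0801] shift cm [0.08 0.12 0.21] y ang 1.571 F [-1.7 -4.1  6. ] w 0.235 g 58.7 tilt 0.003
```

Run:
```python
import numpy as np
a=1.28-np.r_[.63,np.arange(.8,4.5,.2)]
p=4.5*np.c_[np.cos(a),np.sin(a)]
for i in range(1,len(a)):print(round(1.28-a[i],2),'x',round(-(p[i]-p[i-1])[0],2),'y',round((p[i]-p[i-1])[1],2), 'abs',(np.array([.5587,-.134])+p[i]/100).round(4))
```

```text
0.8 x -0.41 y -0.65 abs [ 0.5986 -0.1132]
1.0 x -0.33 y -0.83 abs [ 0.6019 -0.1216]
1.2 x -0.16 y -0.88 abs [ 0.6036 -0.1304]
1.4 x 0.02 y -0.9 abs [ 0.6034 -0.1394]
1.6 x 0.2 y -0.88 abs [ 0.6014 -0.1482]
1.8 x 0.37 y -0.82 abs [ 0.5978 -0.1564]
2.0 x 0.52 y -0.73 abs [ 0.5925 -0.1637]
2.2 x 0.66 y -0.61 abs [ 0.586  -0.1698]
2.4 x 0.77 y -0.47 abs [ 0.5783 -0.1745]
2.6 x 0.84 y -0.31 abs [ 0.5699 -0.1776]
2.8 x 0.89 y -0.13 abs [ 0.561  -0.1789]
3.0 x 0.9 y 0.04 abs [ 0.552  -0.1785]
3.2 x 0.87 y 0.22 abs [ 0.5433 -0.1763]
3.4 x 0.81 y 0.39 abs [ 0.5352 -0.1724]
3.6 x 0.72 y 0.54 abs [ 0.5281 -0.167 ]
3.8 x 0.59 y 0.67 abs [ 0.5221 -0.1602]
4.0 x 0.45 y 0.78 abs [ 0.5176 -0.1524]
4.2 x 0.28 y 0.85 abs [ 0.5148 -0.1439]
4.4 x 0.11 y 0.89 abs [ 0.5137 -0.135 ]
```

```bash
python3 -m crank '[{"x":-0.4,"y":-0.65,"z":0,"turn":0},{"x":0,"y":0,"z":0,"turn":0},{"x":-0.33,"y":-0.83,"z":0,"turn":0},{"x":0,"y":0,"z":0,"turn":0},{"x":0,"y":0,"z":0,"turn":0}]' | head -2
python3 e.py .6019 -.1216 .078
```

```text
time: 4.7
tool_pos: [0.6027, -0.1205, 0.0802]
t 4.7 pos [ 0.6027 -0.1205  0.0802] shift cm [ 0.09 -0.11  0.21] y ang 1.571 F [0.7 0.6 5.4] w 0.237 g 58.8 tilt 0.004
```

```bash
python3 -m crank '[{"x":-0.12,"y":-0.9,"z":0,"turn":0},{"x":0.02,"y":-0.9,"z":0,"turn":0},{"x":0.2,"y":-0.9,"z":0,"turn":0},{"x":0.37,"y":-0.82,"z":0,"turn":0},{"x":0,"y":0,"z":0,"turn":0}]' | head -2
python3 e.py .5978 -.1564 .078
python3 -m crank '[{"x":0.52,"y":-0.73,"z":0,"turn":0},{"x":0.66,"y":-0.61,"z":0,"turn":0},{"x":0.77,"y":-0.47,"z":0,"turn":0},{"x":0.84,"y":-0.31,"z":0,"turn":0},{"x":0,"y":0,"z":0,"turn":0}]' | head -2
python3 e.py .5699 -.1776 .078
```

```text
time: 5.2
tool_pos: [0.6007, -0.1574, 0.0803]
t 5.2 pos [ 0.6007 -0.1574  0.0803] shift cm [0.29 0.1  0.22] y ang 1.57 F [12.3 -3.4 -3.1] w 0.239 g 58.7 tilt 0.012
time: 5.7
tool_pos: [0.5706, -0.1807, 0.0802]
t 5.7 pos [ 0.5706 -0.1807  0.0802] shift cm [0.07 0.31 0.22] y ang 1.57 F [  3.5 -11.5   0.7] w 0.234 g 59.5 tilt 0.01
```

```bash
python3 -m crank '[{"x":0.89,"y":-0.1,"z":0,"turn":0},{"x":0.9,"y":0.05,"z":0,"turn":0},{"x":0.87,"y":0.22,"z":0,"turn":0},{"x":0.81,"y":0.39,"z":0,"turn":0},{"x":0,"y":0,"z":0,"turn":0}]' | head -2
python3 e.py .5352 -.1724 .078
```

```text
time: 6.2
tool_pos: [0.5345, -0.1733, 0.0801]
t 6.2 pos [ 0.5345 -0.1733  0.0801] shift cm [-0.07  0.09  0.21] y ang 1.571 F [-2.2 -5.7  6.2] w 0.239 g 60.1 tilt 0.005
```

```bash
python3 -m crank '[{"x":0.72,"y":0.54,"z":0,"turn":0},{"x":0.59,"y":0.67,"z":0,"turn":0},{"x":0.45,"y":0.78,"z":0,"turn":0},{"x":0.28,"y":0.85,"z":0,"turn":0},{"x":0,"y":0,"z":0,"turn":0}]' | head -2
python3 e.py .5148 -.1439 .078
python3 -m crank '[{"x":0.1,"y":0.6,"z":0,"turn":0},{"x":0,"y":0,"z":0,"turn":0},{"x":0,"y":0,"z":0,"turn":0},{"x":0,"y":0,"z":0,"turn":0},{"x":0,"y":0,"z":0,"turn":0}]' | head -2
python3 e.py .5140 -.138 .078
```

```text
time: 6.7
tool_pos: [0.5166, -0.1457, 0.0802]
t 6.7 pos [ 0.5166 -0.1457  0.0802] shift cm [0.18 0.18 0.22] y ang 1.571 F [ 7.8 -9.4 -3.1] w 0.231 g 59.5 tilt 0.012
time: 7.2
tool_pos: [0.5162, -0.143, 0.0803]
t 7.2 pos [ 0.5162 -0.143   0.0803] shift cm [0.22 0.5  0.22] y ang 1.571 F [ 10.1 -18.8  -6.5] w 0.234 g 59.5 tilt 0.016
```

Run:
```python
from h import *
p,_=grab('top','t2');q,_=grab('side','s2')
f=lambda p,u,v:cv2.resize(p[v-50:v+50,u-60:u+60,::-1],None,fx=3.3,fy=3.3,interpolation=cv2.INTER_CUBIC)
cv2.imwrite('pics/c4.png',np.hstack([f(p,430,220),f(q,360,160)]))
from scipy.optimize import least_squares
P=np.array([(.5948,-.1072),(.6027,-.1205),(.6007,-.1574),(.5706,-.1807),(.5345,-.1733),(.5166,-.1457),(.5162,-.143)])
r=least_squares(lambda c:np.hypot(*(P-c[:2]).T)-.045,[.5587,-.134]);print(r.x,r.fun)
v=P[-1]-r.x;print(1.28-np.arctan2(v[1],v[0]))
```

```text
[ 0.56074877 -0.1367424 ] [ 8.03678846e-05 -1.42128063e-05 -2.40413624e-05  4.79418502e-05
  5.06698056e-06  4.83378701e-05 -1.38828550e-05]
4.282039485113622
```

View pics/c4.png

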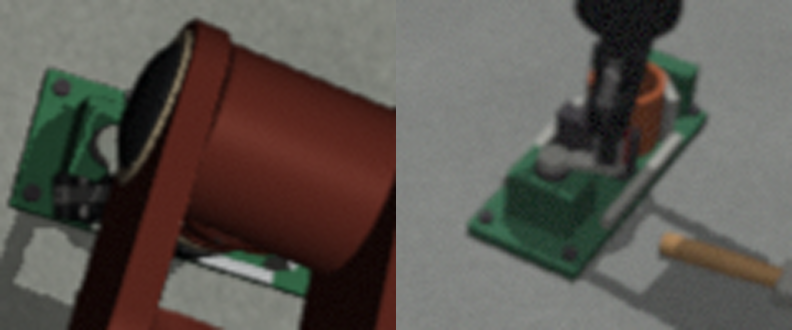

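The side crop shows the pad pressed up to the jar. The circle fit has residuals under 0.1 mm and puts the crank at 4.28, which is about 14 N. I'll release the knob, rise and check from above.

```bash
python3 -m crank '[{"x":0,"y":0,"z":0,"turn":0},{"x":0,"y":0,"z":0,"turn":0},{"x":0,"y":0,"z":0,"turn":0},{"x":0,"y":0,"z":-2,"turn":0},{"x":0,"y":0,"z":-4,"turn":0}]' 60 | head -2
python3 -m crank '[{"x":0,"y":0,"z":-4,"turn":0},{"x":0,"y":1,"z":-4,"turn":0.111},{"x":0,"y":4,"z":0,"turn":0},{"x":0,"y":4,"z":0,"turn":0},{"x":0,"y":4,"z":0,"turn":0}]' | head -2
python3 -m crank '[{"x":0,"y":4,"z":0,"turn":0},{"x":0,"y":4,"z":0,"turn":0},{"x":0,"y":4,"z":0,"turn":0},{"x":0,"y":0,"z":0,"turn":0},{"x":0,"y":0,"z":0,"turn":0}]' | head -2
python3 e.py .529 .169 .08
python3 - <<'E'
from h import *
p,d=grab('top','t3')
f=lambda p,u,v,a,b,k:cv2.resize(p[v-b:v+b,u-a:u+a,::-1],None,fx=k,fy=k,interpolation=cv2.INTER_CUBIC)
cv2.imwrite('pics/c5.png',f(p,430,225,65,45,6))
E
```

```text
time: 7.8
tool_pos: [0.5095, -0.1355, 0.1347]
time: 8.3
tool_pos: [0.5256, -0.0062, 0.2188]
time: 8.8
tool_pos: [0.5384, 0.1122, 0.2179]
t 8.8 pos [0.5384 0.1122 0.2179] shift cm [ 1.54  5.55 13.8 ] y ang 1.462 F [ 0.7  0.2 -0.9] w 0.601 g 0.0 tilt 0.001
```

View pics/c5.png

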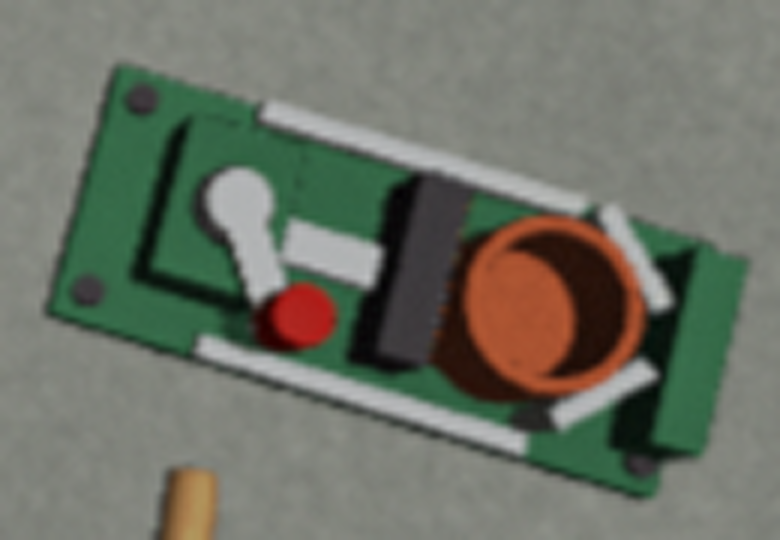

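The jar, centred at crop (555,304), is seated in the vee and the orange pad is hidden against it. The knob is now at (303,316). I'll compute the crank angle and go above the tray handle.

```bash
python3 -m crank '[{"x":0.75,"y":2.8,"z":4,"turn":0},{"x":0.8,"y":2.75,"z":4,"turn":0},{"x":0,"y":0,"z":1.8,"turn":0},{"x":0,"y":0,"z":0,"turn":0},{"x":0,"y":0,"z":0,"turn":0}]' | head -2
python3 e.py .529 .169 .021
python3 - <<'E'
from h import *
V=lambda X,Y,z:world('top',None,365+(X+.5)/6-.5,180+(Y+.5)/6-.5,z)
k=V(303,316,.107);h=V(238,203,.074);j=V(555,304,.074)
v=(k-h);print(k,h,1.28-np.arctan2(v[1],v[0]),'jar',j)
p,d=grab('side','s3')
u,v=proj('side',[.529,.169,.05]).astype(int)
cv2.imwrite('pics/c6.png',cv2.resize(p[v-50:v+50,u-65:u+65,::-1],None,fx=5,fy=5,interpolation=cv2.INTER_CUBIC))
E
```

```text
time: 9.35
tool_pos: [0.53, 0.167, 0.1208]
t 9.35 pos [0.53   0.167  0.1208] shift cm [0.13 0.19 9.98] y ang 1.458 F [ 0.5 -0.1  1. ] w 0.598 g 0.0 tilt 0.0
[ 0.5159651  -0.14660105  0.107     ] [ 0.5588067  -0.13360444  0.074     ] 4.127052240098078 jar [ 0.52365432 -0.24407524  0.074     ]
```

View pics/c6.png

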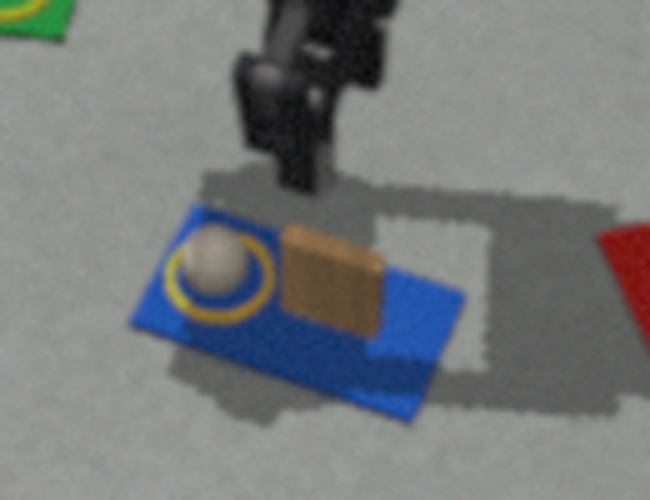

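```bash
python3 - <<'E'
from h import *
u,v=proj('side',[.529,.169,.05]).astype(int)
print(world('side',None,u-65+335.5/5-.5,v-50+241.5/5-.5,.056), world('side',None,u-65+220/5,v-50+273/5,.010))
E
python3 -m crank '[{"x":0,"y":0.1,"z":4,"turn":0},{"x":0,"y":0,"z":3,"turn":0},{"x":0,"y":0,"z":0,"turn":0},{"x":0,"y":0,"z":0,"turn":0},{"x":0,"y":0,"z":0,"turn":0}]' | head -2
python3 e.py .529 .169 .021
```

```text
[0.52799419 0.16663691 0.056     ] [0.57850326 0.1642548  0.01      ]
time: 9.9
tool_pos: [0.5321, 0.1691, 0.0534]
t 9.9 pos [0.5321 0.1691 0.0534] shift cm [ 0.32 -0.05  3.24] y ang 1.459 F [ 0.4 -0.3  0.6] w 0.601 g 0.0 tilt 0.005
```

```bash
python3 -m crank '[{"x":0.35,"y":-0.05,"z":1.5,"turn":0},{"x":0,"y":0,"z":1.4,"turn":0},{"x":0,"y":0,"z":0,"turn":0},{"x":0,"y":0,"z":0,"turn":0},{"x":0,"y":0,"z":0,"turn":0}]' | head -2
python3 e.py .529 .168 .022
python3 -m crank '[{"x":0,"y":0,"z":0,"turn":0},{"x":0,"y":0,"z":0,"turn":0},{"x":0,"y":0,"z":0,"turn":0},{"x":0,"y":0,"z":0,"turn":0},{"x":0,"y":0,"z":0,"turn":0}]' 30|tail -2
python3 -m crank '[{"x":0,"y":0,"z":0,"turn":0},{"x":0,"y":0,"z":0,"turn":0},{"x":0,"y":0,"z":0,"turn":0},{"x":0,"y":0,"z":0,"turn":0},{"x":0,"y":0,"z":0,"turn":0}]' 0|tail -2
python3 e.py .529 .168 .022
```

```text
time: 10.4
tool_pos: [0.5264, 0.169, 0.0214]
t 10.4 pos [0.5264 0.169  0.0214] shift cm [-0.27 -0.07 -0.06] y ang 1.46 F [ 0.1  0.7 -0.3] w 0.6 g 0.0 tilt 0.0
gripper_width: 0.298
grasp_force: 0.0
gripper_width: 0.11
grasp_force: 59.1
t 11.4 pos [0.5264 0.169  0.0215] shift cm [-0.27 -0.07 -0.05] y ang 1.46 F [0.4 0.3 1.6] w 0.11 g 59.1 tilt 0.0
```

Gripped (opening 0.11, 59 N). I'll lift gently.

```bash
python3 -m crank '[{"x":0,"y":0,"z":-0.5,"turn":0},{"x":0,"y":0,"z":-1,"turn":0},{"x":0,"y":0,"z":-1.5,"turn":0},{"x":0,"y":0,"z":-1.5,"turn":0},{"x":0,"y":0,"z":-1.5,"turn":0}]'|head -2
python3 -m crank '[{"x":0,"y":0,"z":-1.5,"turn":0},{"x":0,"y":0,"z":-1.5,"turn":0},{"x":0,"y":0,"z":-1.5,"turn":0},{"x":0,"y":0,"z":-1,"turn":0},{"x":0,"y":0,"z":-0.5,"turn":0}]'|head -2
python3 -m crank '[{"x":0,"y":0,"z":0,"turn":0},{"x":0,"y":0,"z":0,"turn":0},{"x":0,"y":0,"z":0,"turn":0},{"x":0,"y":0,"z":0,"turn":0},{"x":0,"y":0,"z":0,"turn":0}]'|tail -2
python3 - <<'E'
from h import *
p,d=grab('top','t4');q,e=grab('side','s4')
u,v=proj('side',[.529,.169,.15]).astype(int);a,b=proj('top',[.55,.169,.12]).astype(int)
f=lambda p,u,v:cv2.resize(p[v-50:v+50,u-50:u+50,::-1],None,fx=4,fy=4,interpolation=cv2.INTER_CUBIC)
print(u,v,a,b)
cv2.imwrite('pics/c7.png',np.hstack([f(p,a,b),f(q,u,v)]))
E
python3 e.py .4745 -.2445 .135
```

```text
time: 11.9
tool_pos: [0.5266, 0.1689, 0.0832]
time: 12.4
tool_pos: [0.5269, 0.169, 0.143]
gripper_width: 0.107
grasp_force: 58.3
328 227 258 213
t 13.0 pos [0.5261 0.1689 0.141 ] shift cm [  0.56 -41.65   0.61] y ang 1.46 F [-0.1 -0.8 -3.8] w 0.105 g 58.3 tilt 0.0
```

View pics/c7.png

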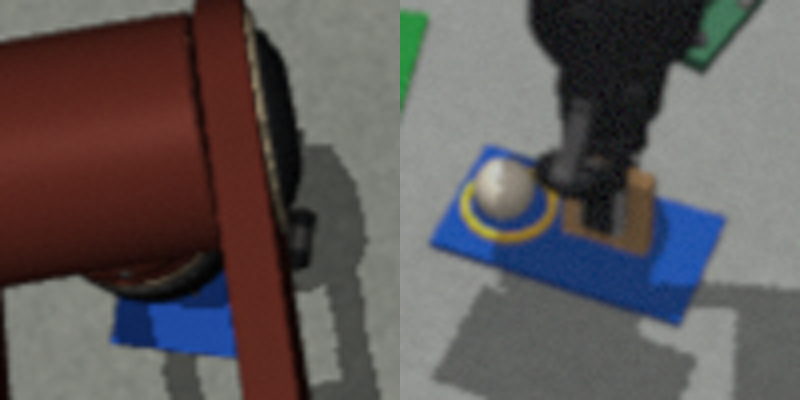

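Tray is level in the grip with the ball in its ring (side crop 505,190). I'll carry it smoothly across, a little higher.

```bash
python3 -m crank '[{"x":0,"y":-0.5,"z":-0.4,"turn":0},{"x":0,"y":-1,"z":-0.8,"turn":0},{"x":0,"y":-1.5,"z":-0.8,"turn":0},{"x":0,"y":-2,"z":-0.4,"turn":0},{"x":0,"y":-2,"z":0,"turn":0}]'|head -2
python3 -m crank '[{"x":0.1,"y":-2,"z":0,"turn":0},{"x":0.1,"y":-2,"z":0,"turn":0},{"x":0.1,"y":-2,"z":0,"turn":0},{"x":0.1,"y":-2,"z":0,"turn":0},{"x":0.1,"y":-2,"z":0,"turn":0}]'|head -2
python3 -m crank '[{"x":0.1,"y":-2,"z":0,"turn":0},{"x":0.1,"y":-2,"z":0,"turn":0},{"x":0.1,"y":-2,"z":0,"turn":0},{"x":0,"y":-2,"z":0,"turn":0},{"x":0,"y":-2,"z":0,"turn":0}]'|head -2
python3 -m crank '[{"x":0,"y":-2,"z":0,"turn":0},{"x":0,"y":-2,"z":0,"turn":0},{"x":0,"y":-2,"z":0,"turn":0},{"x":0,"y":-2,"z":0,"turn":0},{"x":0,"y":-2,"z":0,"turn":0}]'|head -2
python3 -m crank '[{"x":0,"y":-1.7,"z":0,"turn":0},{"x":0,"y":-1.3,"z":0,"turn":0},{"x":0,"y":-0.9,"z":0,"turn":0},{"x":0,"y":-0.6,"z":0,"turn":0},{"x":0,"y":0,"z":0,"turn":0}]'|head -2
python3 -m crank '[{"x":0,"y":0,"z":0,"turn":0},{"x":0,"y":0,"z":0,"turn":0},{"x":0,"y":0,"z":0,"turn":0},{"x":0,"y":0,"z":0,"turn":0},{"x":0,"y":0,"z":0,"turn":0}]'|head -2
python3 e.py .472 -.2425 .135
```

```text
time: 13.5
tool_pos: [0.5192, 0.0977, 0.1675]
time: 14.0
tool_pos: [0.5023, -0.0015, 0.1665]
time: 14.5
tool_pos: [0.488, -0.1006, 0.1665]
time: 15.0
tool_pos: [0.4767, -0.1999, 0.1665]
time: 15.5
tool_pos: [0.4723, -0.2431, 0.1653]
time: 16.0
tool_pos: [0.4725, -0.2425, 0.1653]
t 16.0 pos [ 0.4725 -0.2425  0.1653] shift cm [ 0.05 -0.01  3.03] y ang 1.46 F [ 0.5  0.  -3.6] w 0.11 g 58.5 tilt 0.0
```

```bash
python3 -m crank '[{"x":0.05,"y":0,"z":0.5,"turn":0},{"x":0,"y":0,"z":1,"turn":0},{"x":0,"y":0,"z":1,"turn":0},{"x":0,"y":0,"z":0.5,"turn":0},{"x":0,"y":0,"z":0,"turn":0}]'|head -2
python3 -m crank '[{"x":0,"y":0,"z":0,"turn":0},{"x":0,"y":0,"z":0,"turn":0},{"x":0,"y":0,"z":0,"turn":0},{"x":0,"y":0,"z":0,"turn":0},{"x":0,"y":0,"z":0,"turn":0}]'|head -2
python3 e.py .472 -.2425 .135
python3 - <<'E'
from h import *
p,d=grab('top','t5');q,e=grab('side','s5')
u,v=proj('side',[.5,-.245,.1]).astype(int);a,b=proj('top',[.51,-.24,.12]).astype(int)
f=lambda p,u,v:cv2.resize(p[v-50:v+50,u-50:u+50,::-1],None,fx=4,fy=4,interpolation=cv2.INTER_CUBIC)
print(u,v,a,b)
cv2.imwrite('pics/c8.png',np.hstack([f(p,a,b),f(q,u,v)]))
E
```

```text
time: 16.5
tool_pos: [0.4709, -0.242, 0.1334]
time: 17.0
tool_pos: [0.4721, -0.2427, 0.1356]
t 17.0 pos [ 0.4721 -0.2427  0.1356] shift cm [0.01 0.02 0.06] y ang 1.46 F [ 0.3 -0.4 -2.4] w 0.106 g 58.5 tilt 0.001
379 128 463 234
```

View pics/c8.png

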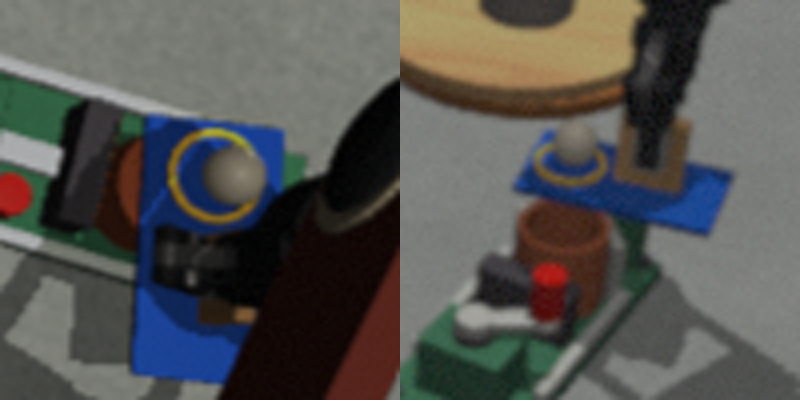

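Run:
```python
from h import *
print(world('top',None,463-50+214/4,234-50+177/4,.124),world('side',None,379-50+170/4,128-50+161/4,.124),'jar cam .5237 -.2441',manip.state()['joint_vel'].round(3))
```

```text
[ 0.52272963 -0.24533468  0.124     ] [ 0.52406353 -0.248023    0.124     ] jar cam .5237 -.2441 [-0.     0.001  0.001  0.    -0.     0.   ]
```

The pocket is within about 3 mm of the jar's axis, level and still, so I'm handing in.

```bash
python3 -c "from plant import manip;print(manip.job_done())"
```

```text
the job is handed in; nothing more can be done
None
```

I handed the job in (no verdict was returned): the jar is clamped with the crank at about 4.1–4.3 (roughly 10–14 N), and the ball tray is held level and still, about 4 cm above the rim, with the ball in its pocket within about 4 mm of the jar's axis.

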